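# Ballast the glue-press flap and hold it at its balance point

### The arm

A 7-joint arm with a two-finger parallel gripper is mounted at the origin on a cart in front of the work surface, level with it; the furniture and walls round the work are solid. World frame = base frame: x ahead of the robot, y to its left, z up, the work surface at z = 0. Lengths are in m, angles in rad, forces in N, time in s.
With the tool pointing down it reaches from about 0.425 to 0.875 m from the base axis. Payload 4.7 kg.
Tool frame: the origin (TCP) lies between the finger pads, 19 mm behind the fingertips; this is the grasp point; z points along the fingers, y is the line along which they close (so a half turn about z gives the same grasp; the last joint's range is limited). The gripper opens to 87 mm and grips with 3 to 60 N. Pads are 19 mm wide; open, the fingers measure 117 mm over their backs; the gripper's body (75 mm by 190 mm) begins 51 mm behind the grasp point.
Start: joints at [1.16, 0.321, -0.07, 1.45, 0.023, 1.371, -0.057], TCP at [0.268, -0.592, 0.241] pointing down, gripper open.
Joint ranges: [-2.86, 2.86], [-0.3, 2.09], [-1.38, 1.24], [0.06, 2.45], [-1.56, 4.7], [0.09, 2.05], [-2.69, 2.69]. Speed limits (rad/s): [2.57, 2.57, 3.14, 3.14, 3.14, 3.14, 3.14].

### API

Orientations are given as a rotation vector (axis times angle).
In Python, from bench import ctrl gives the robot as it stands. The module is installed in compiled form; this text tells all that it offers.
- The arm moves only by the tool jog_arm, never from a script. Its argument "moves" is one flat list of numbers, 7 for each row, row after row: the shift along the tool's x, y, z in units of 30 cm (1.0 is 30 cm), then the turn, a rotation vector about the tool's x, y, z in units of 60 degrees (1.0 is 60 degrees), then the gripper's target within -1 to 1 (fully open at 1, half-way at 0, shut at -1). In form: [x, y, z, wx, wy, wz, fingers, x, y, z, wx, wy, wz, fingers, ...]. A call has exactly 8 rows; each row is the pose to reach, as a shift and turn from the pose commanded when the call began, along the tool's axes at that moment; what a row does not reach only later rows make up. A row lasts 1/8 s, in which the tool goes at most 62.5 mm and 10.7 degrees, less where a joint would pass 70% of its speed; a pose out of reach is approached as far as the arm can. A call with a number of a shift or a turn outside -1 to 1 is refused whole. A call with a gripper value outside its range is refused whole. The fingers move at their own pace and stop on an object; "newtons" is the grip in N (left out, the last holds). Time passes only in rows, so rows that repeat a pose let the fingers close, or fill a call up. It gives the time, the measured TCP pose, the force, the opening and the grip force at its end, in the units of the state.
- ctrl.get_state(): the state, without advancing time (a new reading comes with each control period).
- ctrl.get_image(name): name is "scene" or "top" or "wrist"; returns a dict with "pixels" (420x560x3 uint8, red, green, blue), "fx", "fy", "cx", "cy" (pixels), "dist" ([k1, k2, p1, p2, k3] as OpenCV has them; the pictures are not rectified), "xyz" and "rotation" of the camera in the world; the wrist camera has in their place "tool_from_camera" (4x4, takes a point from camera to tool coordinates, whose origin is the TCP and whose axes are the flange's). Camera axes: x right, y up, looking along -z (the intrinsics and any distortion apply to the point x, -y, -z); pixel columns grow to the right and rows downward; lengths in m; the calibration is good to about 2 mm. A picture is of the moment at which its call begins: read the wrist's pose just before it. There is no depth.
- ctrl.close_job(): hands the job in; it is judged then, once.
The state is a dict: "time": time; "joint_positions": joint angles; "qd": joint speeds; "joint_torque": joint torques, N m; "position": TCP position; "tool_rot": TCP orientation; "ft_force": force on the tool from outside, world axes, zero at the start; "torque": the same for the moment, N m; "grip_width": opening from 0.0 (shut) to 1.0 (fully open); "grip_force": force on a finger pad.
Only numpy, scipy, OpenCV 4.12 (cv2) and the standard library are available. Lean on these libraries where they do the work, as an engineer would, in place of code of your own. Each camera call takes 0.05 s, during which the arm holds its last target. There are 200 camera calls.

### The job

Slide the square steel bar fully home into the sleeve on the closed flap of the glue press. Then lift the flap by its rod handle to its over-centre balance point, where with the bar in it would fall neither forward nor back, and keep it there: finish still gripping the handle, with the flap standing still, so that the stay can be set. Do not let the flap go over backwards, and leave the timber block, spanner and bearing where they lie.

Things in the scene. Friction and masses are not known exactly. Their poses are not given: they have to be found in the camera images.
- press: Glue press fixed on the worktop: plywood base 190 x 170 x 12 mm, wooden rails, block and rear upright, all below z = 50 mm, under a hinged metal flap. Origin on the worktop under its middle; x points to the rear (hinge) side, y along the hinge to the left, z up. Its yaw varies. Behind it to the right, at x 0.725 y -0.155, stands a fixed upright roller, 190 mm high: keep clear.
- flap (a joint): Flap angle, rad: 0 closed (panel level), grows as the front edge is lifted; 1.571 panel upright; end stop 2.5 (fallen backwards). The hinge runs freely: let go, the flap falls shut or over. With the bar home the flap (0.4 kg) balances at 1.42, about 9 degrees short of upright; without it at 1.50. Lifting takes under 5 N at the handle.
- flap_hinge (a point): Middle of the hinge line, 55 mm above the worktop; its axes turn with the flap and equal the press's axes when closed.
- flap_handle (a point): Middle of the rod handle: round steel rod, 12 mm thick, along the flap's front, parallel to the hinge and 190 mm from it. Free for 82 mm of its length between two side arms, 39 mm gap between rod and panel edge. Closed, it is 55 mm above the worktop with nothing but the worktop or the 12 mm base under it. Panel 135 x 150 x 8 mm. Axes as the flap.
- sleeve_mouth (a point): Centre of the mouth of the square steel sleeve on top of the flap panel; axes as the flap. The sleeve runs parallel to the hinge, opens toward the press's -y side flush with the panel's edge; inside 25 x 25 mm, walls 4 mm, 70 mm deep to a closed end. With the flap closed the mouth centre is 74.5 mm and the sleeve's top 91 mm above the worktop.
- bar_home (a point): Where the bar's centre lies when the bar is fully home against the closed end: 5 mm inside the mouth, on the middle of the bore (the resting bar lies 1.5 mm lower). Axes as the flap, y into the sleeve.
- bar_center (a point): Centre of the ballast bar: plain square steel bar 22 x 22 x 130 mm, the last 6 mm of each end stepped down to 18 mm square, 0.45 kg, lying loose at the right, long axis = its y axis, centre 11 mm above the worktop; either end may go in. Fully home, 60 mm of it stand out of the sleeve.
- timber_block: Bystander: wooden block 30 x 85 x 30 mm, lying loose at the right; origin at the centre of its underside. It may lie where the bar otherwise lies.
- spanner: Bystander: steel spanner 23 x 161 x 9 mm lying at the left; origin at the centre of its underside.
- bearing: Bystander: ball bearing 39 mm across, 12 mm high, lying at the front left; origin at the centre of its underside.

How it is judged:
By the outcome, as a careful person would: the job done as asked, in the order asked, and still so for the second after the job is handed in, while the arm keeps its last pose, push and grip.
It also fails if it takes over 58 s, if anything falls off the work surface, if the arm or the gripper's body presses on something with over 40 N, if the wrist force passes 120 N, or if a joint passes its speed limit or range.

## Working session

There is one attempt and no reset: what is moved stays moved. The work goes in short steps, Python scripts to look and compute and a tool call to move; the robot and the scene stay as the last step left them, time stands still between calls to the robot, and variables do not carry over. Pictures are saved under pics/ and viewed, at most 10 in all, crops included, and the job is handed in when it is done.

Besides the shell and the picture viewer there is one more tool, called in YAML: its name, and indented under it one key for each argument. jog_arm: Moves the arm, as the interface text tells. Its arguments: {"type":"object","properties":{"moves":{"type":"array"},"newtons":{"type":"number"}},"required":["moves"]}

```bash
mkdir -p pics; cat > h.py <<'E'
import numpy as np, cv2
from scipy.spatial.transform import Rotation as R
from bench import ctrl
def snap(name,fn):
    s=ctrl.get_state(); im=ctrl.get_image(name)
    cv2.imwrite('pics/'+fn,im['pixels'][:,:,::-1])
    d={k:np.array(v) for k,v in im.items() if k!='pixels'}
    if 'tool_from_camera' in d:
        T=np.eye(4);T[:3,:3]=R.from_rotvec(s['tool_rot']).as_matrix();T[:3,3]=s['position']
        C=T@d['tool_from_camera']; d['xyz']=C[:3,3]; d['rotation']=C[:3,:3]
    np.savez('pics/'+fn+'.npz',**d)
    return d
def cam(fn):
    d=dict(np.load('pics/'+fn+'.npz')); r=d['rotation']
    if r.shape!=(3,3): r=R.from_rotvec(r).as_matrix() if r.size==3 else R.from_quat(r).as_matrix()
    K=np.array([[d['fx'],0,d['cx']],[0,d['fy'],d['cy']],[0,0,1.]])
    return d['xyz'],r,K,d['dist'].astype(float)
def pix2z(fn,uv,z):
    t,r,K,D=cam(fn); uv=np.array(uv,float).reshape(-1,1,2)
    n=cv2.undistortPoints(uv,K,D)[:,0]
    v=np.c_[n[:,0],-n[:,1],-np.ones(len(n))]@r.T
    return t+v*((np.array(z)-t[2])/v[:,2])[:,None]
def proj(fn,P):
    t,r,K,D=cam(fn); p=(np.array(P,float).reshape(-1,3)-t)@r
    p=p*[1,-1,-1]
    return cv2.projectPoints(p,np.zeros(3),np.zeros(3),K,D)[0][:,0]
def rows(target_p,target_r=None):
    "shift/turn in move units from the current pose to a world target"
    s=ctrl.get_state(); q=R.from_rotvec(s['tool_rot'])
    d=q.inv().apply(np.array(target_p)-s['position'])/.3
    w=np.zeros(3) if target_r is None else (q.inv()*target_r).as_rotvec()/np.radians(60)
    return np.r_[d,w].round(4)
E
python3 - <<'E'
from h import *
np.set_printoptions(precision=4,suppress=True)
s=ctrl.get_state(); print(s)
for n in('top','scene','wrist'):
    d=snap(n,n+'0.png'); print(n,{k:v.tolist() for k,v in d.items()})
E
```

```text
{'time': 0.0, 'joint_positions': array([ 1.1601,  0.3218, -0.0701,  1.4517,  0.0226,  1.3708, -0.0569]), 'qd': array([-0.    ,  0.0001,  0.0007, -0.0008, -0.0002,  0.0007, -0.0008]), 'joint_torque': array([  0.0004, -49.1286,  -0.4038, -31.2531,  -0.064 ,   0.0439,
         0.0002]), 'position': array([ 0.2676, -0.5918,  0.2401]), 'tool_rot': array([-3.0691, -0.6619,  0.0008]), 'ft_force': array([-0.1295, -0.2257,  0.9858]), 'torque': array([-0.0039,  0.0275,  0.0002]), 'grip_force': 0.0, 'grip_width': 1.0010152697105434}
top {'fx': 538.4295527332976, 'fy': 538.4295527332976, 'cx': 273.7151634845492, 'cy': 206.8943889058409, 'dist': [-0.0955013785167112, 0.0, 0.0, 0.0, 0.0], 'xyz': [0.2067990391942645, 0.024207207368972583, 1.6148232206140043], 'rotation': [0.16058043733428848, -0.16160035642376838, -1.6173434731927017]}
scene {'fx': 483.3103462941457, 'fy': 483.3103462941457, 'cx': 274.348207153497, 'cy': 210.36656277625983, 'dist': [0.03638049070207085, 0.0, 0.0, 0.0, 0.0], 'xyz': [0.029057416082065635, 1.0263292205901466, 0.6100870391775273], 'rotation': [0.3188288829892528, -1.474523522296678, -2.29555488404548]}
wrist {'fx': 375.12006784300627, 'fy': 375.12006784300627, 'cx': 279.6409340575565, 'cy': 211.4228600241084, 'dist': [-0.0035448227961120318, 0.0, 0.0, 0.0, 0.0], 'tool_from_camera': [[0.00017716482410615625, 0.9649928375348252, 0.2622761752792404, 0.07002966648445756], [0.9999999704533156, -0.00012730661154891125, -0.00020709029517551142, 9.170580111639293e-05], [-0.00016645116040250676, 0.2622762042189653, -0.9649928315767421, -0.14339486135815538], [0.0, 0.0, 0.0, 1.0]], 'xyz': [0.3316442383275117, -0.563251782661562, 0.38369373256520434], 'rotation': [[0.41236653758500585, 0.8789562051940898, 0.23956174158440782], [-0.9110167850030984, 0.39828697366171506, 0.10684523411929397], [-0.0015020395362149311, -0.2623041668792034, 0.9649840765085373]]}
```

```bash
python3 - <<'E'
import cv2
a=cv2.imread('pics/top0.png'); cv2.imwrite('pics/top0b.png',cv2.resize(a,(784,588),interpolation=cv2.INTER_CUBIC))
E
```

```text
(no output)
```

View pics/top0b.png

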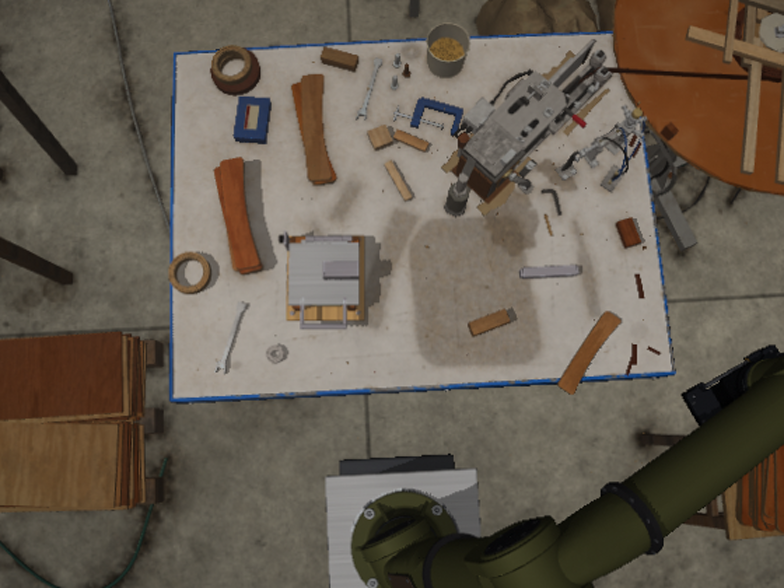

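View pics/scene0.png

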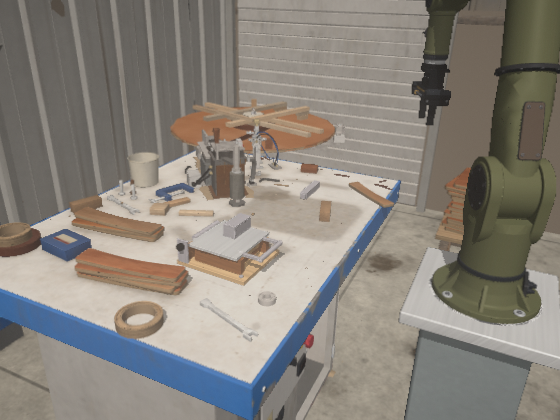

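The top view (784 px wide) shows the press around (325,280), sleeve mouth facing right at about (360,269), handle rod near (325,325), the grey bar at (550,272) and the timber block at (492,321). The upright roller is at (457,200).

```bash
python3 - <<'E'
from h import *
np.set_printoptions(precision=4,suppress=True)
k=1/1.4
print('bar ends',pix2z('top0.png',np.array([[520,272],[581,270],[492,321]])*k,[.022,.022,.03]))
print('rod ends',pix2z('top0.png',np.array([[301,326],[347,325]])*k,[.055,.055]))
print('panel corners L-rear,R-rear,Rfront,Lfront',pix2z('top0.png',np.array([[288,240],[360,241],[360,303],[288,303]])*k,[.059]*4))
print('sleeve',pix2z('top0.png',np.array([[323,262],[360,262],[360,276],[323,276]])*k,[.091]*4))
a=cv2.imread('pics/top0.png')
b=cv2.resize(a[160:245,195:275],(640,680),interpolation=cv2.INTER_CUBIC)[:600]
c=cv2.resize(a[175:215,360:425],(780,480),interpolation=cv2.INTER_CUBIC)
cv2.imwrite('pics/cA.png',np.hstack([cv2.resize(b,(400,375)),cv2.resize(c,(400,375))]))
E
```

```text
bar ends [[ 0.559  -0.2844  0.022 ]
 [ 0.5564 -0.4186  0.022 ]
 [ 0.4535 -0.2135  0.03  ]]
rod ends [[0.4603 0.1908 0.055 ]
 [0.4574 0.0943 0.055 ]]
panel corners L-rear,R-rear,Rfront,Lfront [[0.6473 0.2127 0.059 ]
 [0.6367 0.0587 0.059 ]
 [0.502  0.0649 0.059 ]
 [0.51   0.2163 0.059 ]]
sleeve [[0.5868 0.137  0.091 ]
 [0.5826 0.0601 0.091 ]
 [0.5528 0.0614 0.091 ]
 [0.5569 0.1381 0.091 ]]
```

```bash
cat >> h.py <<'E'
def down(psi):
    c,s=np.cos(psi),np.sin(psi)
    return R.from_matrix(np.array([[-s,c,0],[c,s,0],[0,0,-1.]]))
E
python3 - <<'E'
from h import *
print(rows([.558,-.379,.20],down(-.02)))
E
```

```text
[ 1.1741e+00 -2.4760e-01  1.3500e-01 -1.2000e-03 -7.0000e-04 -1.0752e+00]
```

View pics/cA.png

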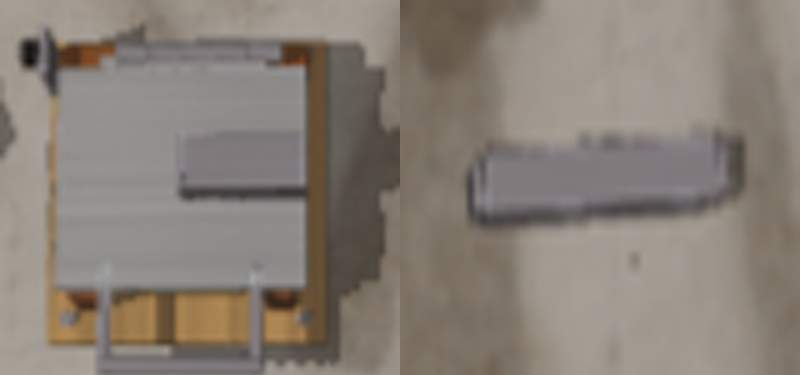

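The crop confirms the bar (stepped ends at about (480,190) and (732,165)) and the sleeve opening right. I'll move over the bar.

jog_arm:
  moves: [0.15,-0.03,0.02,0,0,-0.15,1,0.3,-0.06,0.04,0,0,-0.3,1,0.45,-0.09,0.06,0,0,-0.45,1,0.6,-0.12,0.07,0,0,-0.6,1,0.75,-0.15,0.09,0,0,-0.75,1,0.88,-0.18,0.1,0,0,-0.9,1,0.98,-0.22,0.12,0,0,-1.0,1,1.0,-0.24,0.12,0,0,-1.0,1]

```text
time: 1.15
position: [0.5131, -0.4001, 0.2043]
tool_rot: [-2.323, -2.111, -0.002]
ft_force: [0.0, -0.3, 0.1]
grip_width: 1.003
grip_force: 0.0
```

```bash
python3 - <<'E'
from h import *
print(ctrl.get_state()['position'],ctrl.get_state()['time'],rows([.558,-.379,.20],down(-.02)))
E
```

```text
[ 0.51306549 -0.40008529  0.20428683] 1.15 [ 0.0842  0.1424  0.0144 -0.0006 -0.0022 -0.0721]
```

jog_arm:
  moves: [0.04,0.07,0.01,0,0,-0.04,1,0.08,0.14,0.014,0,0,-0.07,1,0.084,0.142,0.014,0,-0.002,-0.072,1,0.084,0.142,0.014,0,-0.002,-0.072,1,0.084,0.142,0.014,0,-0.002,-0.072,1,0.084,0.142,0.014,0,-0.002,-0.072,1,0.084,0.142,0.014,0,-0.002,-0.072,1,0.084,0.142,0.014,0,-0.002,-0.072,1]

```text
time: 2.15
position: [0.5562, -0.3823, 0.2011]
tool_rot: [2.247, 2.194, -0.003]
ft_force: [0.5, 0.0, -0.2]
grip_width: 1.003
grip_force: 0.0
```

```bash
python3 - <<'E'
from h import *
snap('wrist','w1.png'); print(ctrl.get_state()['position'])
E
```

```text
[ 0.5562919  -0.38226227  0.20114831]
```

View pics/w1.png

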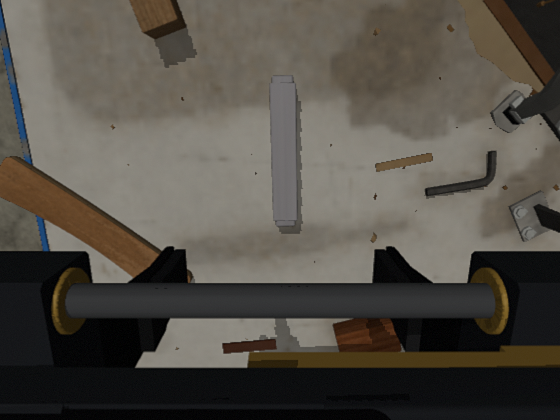

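The wrist view shows the bar's top face from (282,82) at the far end to (285,221) at the near end, roughly parallel to the fingers' plane.

```bash
python3 - <<'E'
from h import *
p=pix2z('w1.png',[[282,82],[285,221]],[.022,.022]); print(p)
d=p[0]-p[1]; print(np.linalg.norm(d),'psi',np.arctan2(-d[0],d[1])); c=p.mean(0); print(c)
psi=np.arctan2(-d[0],d[1]); u=d/np.linalg.norm(d)
g=c-u*.028; g[2]=.013; print(g,rows(g,down(psi)))
E
```

```text
[[ 0.55897157 -0.29033092  0.022     ]
 [ 0.55907393 -0.40857891  0.022     ]]
0.11824803998927538 psi 0.0008656224016526301
[ 0.55902275 -0.34945491  0.022     ]
[ 0.55904699 -0.3774549   0.013     ] [ 1.770e-02  8.800e-03  6.271e-01 -1.000e-04  2.200e-03 -2.340e-02]
```

jog_arm:
  moves: [0.018,0.009,0.15,0,0.002,-0.023,1,0.018,0.009,0.3,0,0.002,-0.023,1,0.018,0.009,0.42,0,0.002,-0.023,1,0.018,0.009,0.5,0,0.002,-0.023,1,0.018,0.009,0.56,0,0.002,-0.023,1,0.018,0.009,0.585,0,0.002,-0.023,1,0.018,0.009,0.59,0,0.002,-0.023,1,0.018,0.009,0.59,0,0.002,-0.023,1]

```text
time: 3.2
position: [0.5599, -0.3776, 0.0251]
tool_rot: [2.22, 2.221, 0.0]
ft_force: [-0.6, -0.0, 0.6]
grip_width: 0.997
grip_force: 0.0
```

jog_arm:
  moves: [0,0,0,0,0,0,0,0,0,0,0,0,0,-0.4,0,0,0,0,0,0,-0.7,0,0,0,0,0,0,-1,0,0,0,0,0,0,-1,0,0,0,0,0,0,-1,0,0,0,0,0,0,-1,0,0,0,0,0,0,-1]
  newtons: 50

```text
time: 4.2
position: [0.5595, -0.3772, 0.0241]
tool_rot: [2.22, 2.222, 0.0]
ft_force: [1.7, 0.4, -0.9]
grip_width: 0.244
grip_force: 50.0
```

jog_arm:
  moves: [0,0,-0.04,0,0,0,-1,0,0,-0.14,0,0,0,-1,0,0,-0.28,0,0,0,-1,0.05,0,-0.42,0,0,0,-1,0.15,-0.02,-0.54,0,0,0,-1,0.3,-0.03,-0.587,0,0,0,-1,0.45,-0.03,-0.587,0,0,0,-1,0.56,-0.03,-0.587,0,0,0,-1]

```text
time: 5.2
position: [0.5496, -0.2064, 0.2005]
tool_rot: [-2.218, -2.224, 0.0]
ft_force: [0.2, 0.5, -3.8]
grip_width: 0.252
grip_force: 50.0
```

jog_arm:
  moves: [0.12,0,0,0,0,0,-1,0.27,0,0,0,0,0,-1,0.42,0.01,0,0,0,0,-1,0.53,0.02,0,0,0,0,-1,0.58,0.03,0,0,0,0,-1,0.597,0.03,0,0,0,0,-1,0.597,0.03,0,0,0,0,-1,0.597,0.03,0,0,0,0,-1]

```text
time: 6.2
position: [0.5589, -0.032, 0.1999]
tool_rot: [2.223, 2.219, -0.002]
ft_force: [1.0, -0.7, -4.4]
grip_width: 0.251
grip_force: 50.0
```

```bash
python3 - <<'E'
from h import *
snap('wrist','w2.png'); print(ctrl.get_state()['position'],ctrl.get_state()['grip_width'])
a=cv2.imread('pics/w2.png'); cv2.imwrite('pics/w2b.png',cv2.resize(a[0:300,130:530],(800,600),interpolation=cv2.INTER_CUBIC))
E
```

```text
[ 0.55889504 -0.03179986  0.19997284] 0.2483437635228966
```

View pics/w2b.png

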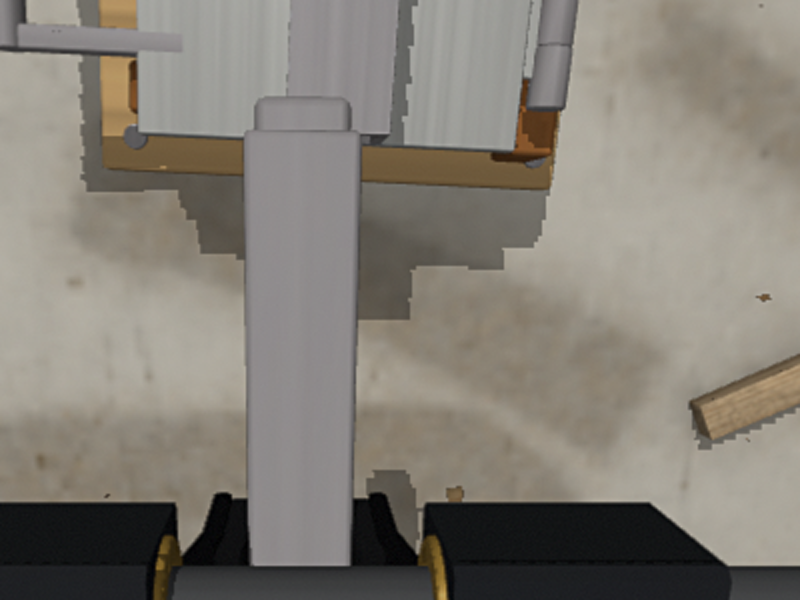

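The crop shows the bar's end at (303,97) overlapping the sleeve below it; the panel's right edge runs (138,133)–(517,150), sleeve's top edges (290,0)–(288,95) and (399,0)–(389,133), base edge (103,168)–(548,188).

```bash
python3 - <<'E'
from h import *
np.set_printoptions(precision=4,suppress=True)
f=lambda p,z: pix2z('w2.png',np.array(p)/2+[130,0],z)
for n,p,z in [('panel',[[138,133],[517,150]],.059),('base',[[103,168],[548,188]],.012),('slF',[[290,0],[288,95]],.091),('slR',[[399,0],[389,133]],.091),('barL',[[246,140],[250,560]],.199),('barR',[[359,140],[351,560]],.199),('barend',[[256,100],[350,100]],.197)]:
    q=f(p,[z,z]); d=q[1]-q[0]; print(n,q.ravel(),np.linalg.norm(d),'ang',np.arctan2(d[1],d[0]))
E
```

```text
panel [0.5002 0.0683 0.059  0.6354 0.0624 0.059 ] 0.13528828545386937 ang -0.043773541342900936
base [0.4753 0.0595 0.012  0.6624 0.0511 0.012 ] 0.18736563253088492 ang -0.044354167954442296
slF [0.5548 0.1027 0.091  0.5541 0.076  0.091 ] 0.026651342013413043 ang -1.5990278765928665
slR [0.5878 0.1026 0.091  0.5859 0.0649 0.091 ] 0.03780160712317893 ang -1.6214192876835551
barL [ 0.548   0.0526  0.199   0.5472 -0.0302  0.199 ] 0.08283456149266896 ang -1.580950879895854
barR [ 0.5684  0.0526  0.199   0.5683 -0.0302  0.199 ] 0.08282475308432972 ang -1.5717944300827982
barend [0.5498 0.0596 0.197  0.5668 0.0596 0.197 ] 0.017007774033131588 ang -0.0017056896177629862
```

```bash
python3 - <<'E'
from h import *
g=cv2.GaussianBlur(cv2.cvtColor(cv2.imread('pics/w2.png'),cv2.COLOR_BGR2GRAY),(1,5),0).astype(float)
def sub(r,lo,hi):
    s=np.abs(np.diff(g[r,lo:hi])); i=s.argmax(); i=min(max(i,1),len(s)-2)
    w=s[i-1:i+2]; return lo+.5+i+(w*[-1,0,1]).sum()/w.sum(), s[i]
t,r_,K,D=cam('w2.png')
for r in list(range(78,245,12)):
    a,sa=sub(r,245,262); b,sb=sub(r,300,318)
    # find z so that width = 22mm
    zs=np.linspace(.17,.21,81); w=[np.linalg.norm(np.diff(pix2z('w2.png',[[a,r],[b,r]],[z,z]),axis=0)) for z in zs]
    z=np.interp(-.022,-np.array(w),zs); P=pix2z('w2.png',[[a,r],[b,r]],[z,z]).mean(0)
    print(r,round(a,2),round(b,2),int(sa),int(sb),P.round(4))
E
```

```text
78 251.48 309.47 40 29 [0.5579 0.0504 0.1927]
90 251.62 309.43 37 31 [0.5579 0.046  0.1934]
102 251.95 308.31 20 19 [0.5578 0.0417 0.1908]
114 252.38 308.25 26 31 [0.5579 0.0371 0.1907]
126 252.56 308.45 35 33 [0.5579 0.0326 0.192 ]
138 251.88 308.23 33 20 [0.5577 0.0281 0.1944]
150 251.55 307.2 38 27 [0.5575 0.0234 0.1938]
162 251.66 308.31 37 48 [0.5577 0.0192 0.1977]
174 251.97 308.13 27 32 [0.5577 0.0144 0.1976]
186 252.5 307.37 48 69 [0.5577 0.0092 0.1955]
198 252.62 307.41 51 63 [0.5577 0.0045 0.1965]
210 252.83 307.42 29 27 [ 5.577e-01 -3.000e-04  1.973e-01]
222 252.93 306.28 33 28 [ 0.5575 -0.0059  0.1952]
234 252.86 306.28 28 40 [ 0.5575 -0.0106  0.1967]
```

```bash
python3 - <<'E'
from h import *
T=R.from_rotvec([.06,0,0])*down(-.044)
print(rows([.5658,-.0427,.2],T),rows([.5658,-.0427,.087],T))
E
```

```text
[-0.0363  0.0231 -0.0001  0.0009  0.0579  0.0403] [-0.0361  0.0233  0.3766  0.0009  0.0579  0.0403]
```

jog_arm:
  moves: [-0.02,0.01,0,0,0.03,0.02,-1,-0.036,0.023,0,0.001,0.058,0.04,-1,-0.036,0.023,0.04,0.001,0.058,0.04,-1,-0.036,0.023,0.14,0.001,0.058,0.04,-1,-0.036,0.023,0.25,0.001,0.058,0.04,-1,-0.036,0.023,0.34,0.001,0.058,0.04,-1,-0.036,0.023,0.373,0.001,0.058,0.04,-1,-0.036,0.023,0.375,0.001,0.058,0.04,-1]
  newtons: 60

```text
time: 7.25
position: [0.5655, -0.0407, 0.0871]
tool_rot: [-2.234, -2.144, -0.064]
ft_force: [0.0, 0.8, -4.1]
grip_width: 0.248
grip_force: 60.0
```

```bash
python3 - <<'E'
from h import *
snap('wrist','w3.png'); s=ctrl.get_state(); print(s['position'],s['tool_rot'],s['grip_width'])
a=cv2.imread('pics/w3.png'); b=cv2.resize(a[0:225,160:460],(800,600),interpolation=cv2.INTER_CUBIC); cv2.imwrite('pics/w3b.png',b)
g=cv2.GaussianBlur(cv2.cvtColor(a,cv2.COLOR_BGR2GRAY),(1,5),0).astype(float)
def sub(r,lo,hi):
    s=np.abs(np.diff(g[r,lo:hi])); i=s.argmax(); i=min(max(i,1),len(s)-2)
    w=s[i-1:i+2]; return lo+.5+i+(w*[-1,0,1]).sum()/w.sum(), s[i]
L=[]
for r in range(84,245,8):
    a,sa=sub(r,244,264); b,sb=sub(r,298,318)
    zs=np.linspace(.05,.1,101); w=[np.linalg.norm(np.diff(pix2z('w3.png',[[a,r],[b,r]],[z,z]),axis=0)) for z in zs]
    z=np.interp(-.022,-np.array(w),zs); L.append(pix2z('w3.png',[[a,r],[b,r]],[z,z]).mean(0))
L=np.array(L); print(L[::4].round(4)); print(np.polyfit(L[:,1],L[:,2],1),np.polyfit(L[:,1],L[:,0],1), cam('w3.png')[0])
E
```

```text
[ 0.56626266 -0.04073247  0.08795751] [-2.23471421 -2.14472012 -0.06600018] 0.2482770811946585
[[ 0.5678  0.0396  0.0859]
 [ 0.5672  0.028   0.0837]
 [ 0.5664  0.0157  0.0835]
 [ 0.5657  0.0029  0.0831]
 [ 0.5651 -0.0107  0.0814]
 [ 0.5646 -0.0239  0.0837]]
[0.02148233 0.08378903] [0.05126372 0.56573596] [0.56723815 0.02120005 0.23456058]
```

View pics/w3b.png

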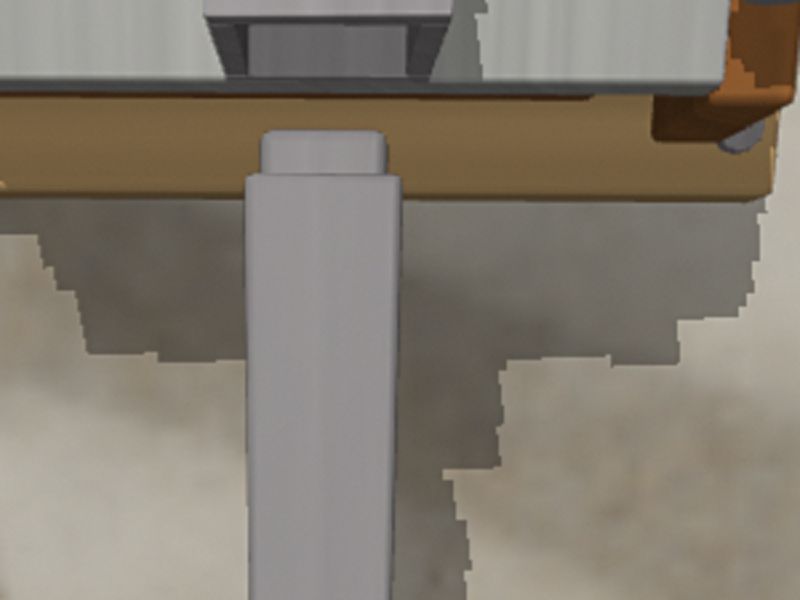

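The view shows the sleeve mouth, top edge (207,15)–(452,15), and the bar's stepped tip (261–386, row 132), body (246–400, row 176), pointing at it.

```bash
python3 - <<'E'
from h import *
np.set_printoptions(precision=4,suppress=True)
f=lambda p,z: pix2z('w3.png',np.array(p)/2.6667+[160,0],z)
for n,p,z in [('mouth top',[[207,15],[452,15]],.091),('panel edge',[[0,79],[720,83]],.059),('body end',[[246,178],[400,178]],.0848),('bodynear',[[249,590],[391,590]],.0835),('step end',[[262,133],[386,133]],.083)]:
    q=f(p,[z,z]); d=q[1]-q[0]; print(n,q.ravel(),np.linalg.norm(d),'mid',q.mean(0),'ang',np.arctan2(d[1],d[0]))
E
```

```text
mouth top [0.5538 0.0659 0.091  0.586  0.0645 0.091 ] 0.032272167311839337 mid [0.5699 0.0652 0.091 ] ang -0.041925677688055975
panel edge [0.5164 0.0677 0.059  0.6337 0.0622 0.059 ] 0.11742671412180263 mid [0.575  0.0649 0.059 ] ang -0.04679531259067963
body end [0.5574 0.0464 0.0848 0.5792 0.0455 0.0848] 0.021813306025574093 mid [0.5683 0.0459 0.0848] ang -0.04144114000581241
bodynear [ 0.5544 -0.0138  0.0835  0.5764 -0.0147  0.0835] 0.02201951351557017 mid [ 0.5654 -0.0142  0.0835] ang -0.04000571878870514
step end [0.5599 0.0526 0.083  0.5775 0.0519 0.083 ] 0.017624693142356262 mid [0.5687 0.0523 0.083 ] ang -0.04158152204072992
```

```bash
python3 - <<'E'
from h import *
s=ctrl.get_state(); p=s['position']; v=np.array([-np.sin(-.044),np.cos(.044),0])
for d in(.02,.035,.083): print(rows(p+v*d+[.0006,0,.0007]))
print(R.from_rotvec(s['tool_rot']).as_matrix().round(3))
E
```

```text
[0.0668 0.0022 0.0017 0.     0.     0.    ]
[0.1167 0.0023 0.0048 0.     0.     0.    ]
[0.2764 0.0028 0.0145 0.     0.     0.    ]
[[ 0.041  0.999  0.001]
 [ 0.997 -0.041  0.061]
 [ 0.061 -0.002 -0.998]]
```

jog_arm:
  moves: [0.01,0.002,-0.001,0,0,0,-1,0.025,0.002,-0.001,0,0,0,-1,0.04,0.002,0,0,0,0,-1,0.055,0.002,0.001,0,0,0,-1,0.07,0.002,0.002,0,0,0,-1,0.085,0.002,0.003,0,0,0,-1,0.1,0.002,0.004,0,0,0,-1,0.115,0.002,0.005,0,0,0,-1]

```text
time: 8.3
position: [0.5674, -0.0261, 0.088]
tool_rot: [-2.258, -2.144, -0.038]
ft_force: [-3.1, -39.0, -1.1]
grip_width: 0.245
grip_force: 60.0
```

```bash
python3 - <<'E'
from h import *
s=ctrl.get_state(); print(s['torque'],s['ft_force'],s['position'])
snap('wrist','w4.png')
a=cv2.imread('pics/w4.png'); b=cv2.resize(a[0:150,190:390],(800,600),interpolation=cv2.INTER_CUBIC); cv2.imwrite('pics/w4b.png',b)
E
```

```text
[-8.06453949  0.72071368  0.19404151] [ -3.05575269 -39.00607731  -1.07795212] [ 0.56735986 -0.02609345  0.08796898]
```

View pics/w4b.png

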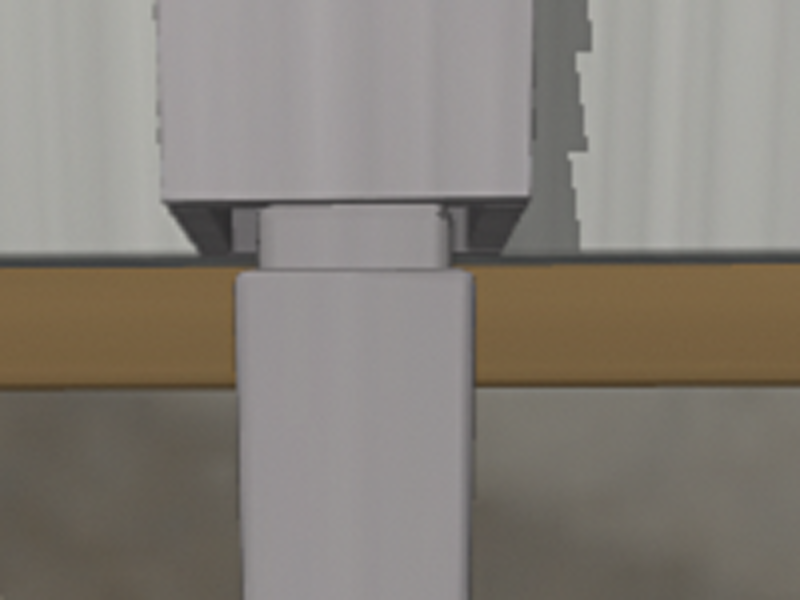

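The tip's top edge is visible at row 205 right at the mouth's top edge (row 203), laterally within the bore: so the tip is too high and touches the top wall — the apparent droop was not real. I'll back off and level the tool.

```bash
python3 - <<'E'
from h import *
s=ctrl.get_state()
M=np.array([.5699,.0652,.0872]);v=np.array([.044,.999,0])
# commanded pose at call start: rows relative to commanded, approx = w3 pose + (.115,.002,.005)
p0=np.array([.5662,-.0407,.0880]);q=R.from_rotvec([-2.2347,-2.1447,-.066])
p0=p0+q.apply(np.array([.115,.002,.005])*.3); print('cmd',p0)
T=down(-.044)
for d in (.108,): 
    t=M-v*d+[.0003,0,0]; print(t,q.inv().apply(t-p0)/.3,(q.inv()*T).as_rotvec()/np.radians(60))
E
```

```text
cmd [ 0.56821716 -0.00622639  0.08860081]
[ 0.565448 -0.042692  0.0872  ] [-0.12188728 -0.00422705 -0.00274396] [-0.00190852 -0.0581366   0.00277251]
```

jog_arm:
  moves: [-0.06,-0.002,-0.002,0,0,0,-1,-0.1,-0.004,-0.003,0,0,0,-1,-0.122,-0.004,-0.003,-0.002,-0.03,0.003,-1,-0.122,-0.004,-0.003,-0.002,-0.058,0.003,-1,-0.122,-0.004,-0.003,-0.002,-0.058,0.003,-1,-0.122,-0.004,-0.003,-0.002,-0.058,0.003,-1,-0.122,-0.004,-0.003,-0.002,-0.058,0.003,-1,-0.122,-0.004,-0.003,-0.002,-0.058,0.003,-1]

```text
time: 9.35
position: [0.5652, -0.043, 0.0869]
tool_rot: [-2.27, -2.171, 0.001]
ft_force: [-0.2, 0.4, -5.0]
grip_width: 0.248
grip_force: 60.0
```

```bash
python3 - <<'E'
from h import *
s=ctrl.get_state(); print(s['position'],s['tool_rot'],s['torque'],s['ft_force'])
snap('wrist','w5.png')
a=cv2.imread('pics/w5.png'); b=cv2.resize(a[0:150,190:390],(800,600),interpolation=cv2.INTER_CUBIC); cv2.imwrite('pics/w5b.png',b)
E
```

```text
[ 0.56518436 -0.04303571  0.08686574] [-2.27022317e+00 -2.17112080e+00  6.28168666e-04] [-0.12645126 -0.10052089 -0.03444015] [-0.18238539  0.37142362 -4.98928764]
```

View pics/w5b.png

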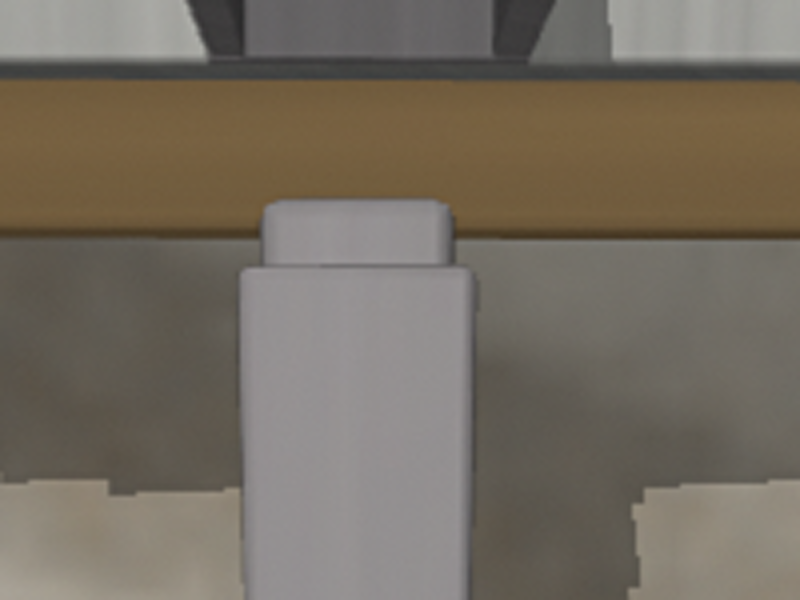

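The tip is at (263–452, row 200), mouth floor spans (245–492, row 58): aligned in yaw, needing about 1 mm to the right. Inserting.

jog_arm:
  moves: [0.015,0.003,-0.001,0,0,0,-1,0.03,0.003,-0.001,0,0,0,-1,0.045,0.003,-0.001,0,0,0,-1,0.06,0.003,-0.001,0,0,0,-1,0.075,0.003,-0.001,0,0,0,-1,0.09,0.003,-0.001,0,0,0,-1,0.105,0.003,-0.001,0,0,0,-1,0.12,0.003,-0.001,0,0,0,-1]

```text
time: 10.4
position: [0.5677, -0.0067, 0.0872]
tool_rot: [-2.27, -2.172, 0.001]
ft_force: [0.5, -0.0, -5.7]
grip_width: 0.249
grip_force: 60.0
```

jog_arm:
  moves: [0.025,0,0,0,0,0,-1,0.05,0,0,0,0,0,-1,0.075,0,0,0,0,0,-1,0.1,0,0,0,0,0,-1,0.12,0,0,0,0,0,-1,0.14,0,0,0,0,0,-1,0.155,0,0,0,0,0,-1,0.165,0,0,0,0,0,-1]

```text
time: 11.4
position: [0.5699, 0.0428, 0.0872]
tool_rot: [-2.27, -2.172, 0.001]
ft_force: [0.6, 0.5, -5.2]
grip_width: 0.247
grip_force: 60.0
```

jog_arm:
  moves: [0.003,0,0,0,0,0,-1,0.006,0,0,0,0,0,-1,0.009,0,0,0,0,0,-1,0.012,0,0,0,0,0,-1,0.015,0,0,0,0,0,-1,0.018,0,0,0,0,0,-1,0.018,0,0,0,0,0,-1,0.018,0,0,0,0,0,-1]

```text
time: 12.4
position: [0.5699, 0.0431, 0.0871]
tool_rot: [2.271, 2.166, -0.008]
ft_force: [-2.1, -9.3, -1.9]
grip_width: 0.245
grip_force: 60.0
```

jog_arm:
  moves: [-0.014,0,0.004,0,0,0,-1,-0.014,0,0.004,0,0,0,-0.2,-0.014,0,0.004,0,0,0,0.1,-0.014,0,0.004,0,0,0,0.1,-0.014,0,-0.03,0,0,0,0.1,-0.014,0,-0.15,0,0,0,0.1,-0.014,0,-0.3,0,0,0,0.1,-0.014,0,-0.45,0,0,0,0.1]

```text
time: 13.4
position: [0.57, 0.044, 0.2244]
tool_rot: [2.269, 2.172, 0.001]
ft_force: [1.0, 0.3, -0.0]
grip_width: 0.55
grip_force: 0.0
```

```bash
python3 - <<'E'
from h import *
s=ctrl.get_state(); print(s['position'],s['ft_force'],s['grip_width'])
snap('wrist','w6.png')
a=cv2.imread('pics/w6.png'); cv2.imwrite('pics/w6b.png',cv2.resize(a,(784,588),interpolation=cv2.INTER_CUBIC))
E
```

```text
[0.56999356 0.04399432 0.22439369] [ 0.95259614  0.32038359 -0.04678961] 0.5503310797517118
```

View pics/w6b.png

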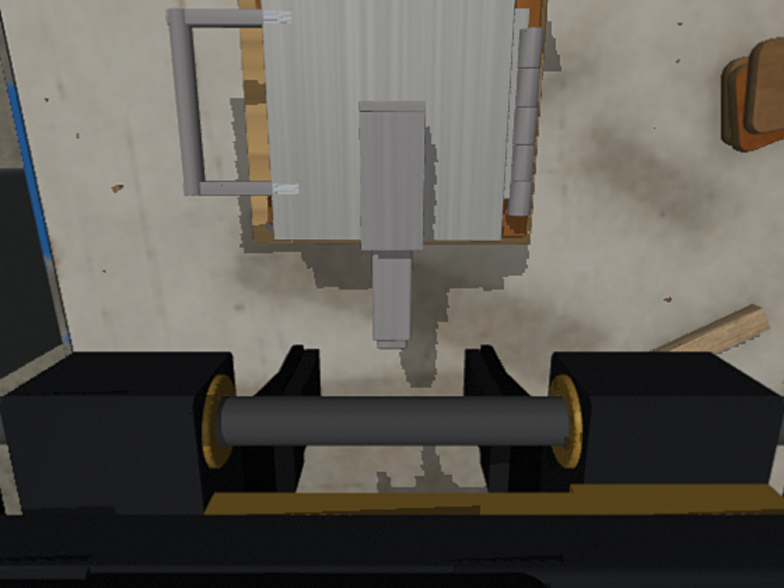

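The bar is in the sleeve: mouth edge at row 249, bar's step at (391,340), its end at row 348. The rod handle runs from about (181,20) to (194,188).

```bash
python3 - <<'E'
from h import *
np.set_printoptions(precision=4,suppress=True)
f=lambda p,z: pix2z('w6.png',np.array(p)/1.4,z)
print('mouth',f([[361,249],[424,249]],[.091]*2),'bar step, end',f([[391,340],[391,347]],[.084,.082]))
q=f([[181,20],[194,188]],[.06]*2);d=q[0]-q[1];print('rod',q,np.arctan2(-d[0],d[1]))
print('arm outer edges',f([[172,10],[187,194]],[.06]*2),'panel front edge',f([[263,30],[272,232]],[.059]*2))
# model: hinge etc from mouth
m=f([[361,249],[424,249]],[.091]*2).mean(0)
s=ctrl.get_state()
c=q.mean(0); print('rod mid',c)
T=down(-.044)
for z in (.2244,.06): print(z,rows([c[0],c[1],z],T))
E
```

```text
mouth [[0.5534 0.0663 0.091 ]
 [0.587  0.0648 0.091 ]] bar step, end [[0.567  0.0116 0.084 ]
 [0.5668 0.0066 0.082 ]]
rod [[0.4629 0.1881 0.06  ]
 [0.4574 0.1005 0.06  ]] -0.06254943898332313
arm outer edges [[0.4589 0.1931 0.06  ]
 [0.4529 0.0973 0.06  ]] panel front edge [[0.5058 0.1816 0.059 ]
 [0.4994 0.0731 0.059 ]]
rod mid [0.4602 0.1443 0.06  ]
0.2244 [ 0.3154 -0.3911  0.0187  0.01   -0.0004  0.0001]
0.06 [ 0.3152 -0.3968  0.5666  0.01   -0.0004  0.0001]
```

The bar stands 59–60 mm out, so it is home. Now to the handle.

jog_arm:
  moves: [0.07,-0.1,0,0.005,0,0,-0.2,0.16,-0.21,0.02,0.01,0,0,-0.2,0.25,-0.31,0.02,0.01,0,0,-0.2,0.305,-0.38,0.03,0.01,0,0,-0.2,0.315,-0.394,0.05,0.01,0,0,-0.2,0.315,-0.394,0.12,0.01,0,0,-0.2,0.315,-0.394,0.22,0.01,0,0,-0.2,0.315,-0.394,0.3,0.01,0,0,-0.2]

```text
time: 14.45
position: [0.4568, 0.1418, 0.1308]
tool_rot: [-2.267, -2.164, 0.012]
ft_force: [0.6, -0.5, -0.3]
grip_width: 0.399
grip_force: 0.0
```

```bash
python3 - <<'E'
from h import *
s=ctrl.get_state(); print(s['position'],s['grip_width'])
snap('wrist','w7.png'); print(rows([.4593,.144,.058],down(-.044)))
P=[[.4593-.044*t*0+.044*t,.144+t,.055] for t in(-.04,0,.04)]; print(proj('w7.png',P))
E
```

```text
[0.45683391 0.14178374 0.13084757] 0.3994990728393678
[ 0.0101  0.0182  0.2331 -0.0153  0.001  -0.0024]
[[286.86914248 285.12237017]
 [287.04976077 225.36179861]
 [287.24621987 159.85024252]]
```

```bash
python3 - <<'E'
import cv2
g=cv2.cvtColor(cv2.imread('pics/w7.png'),cv2.COLOR_BGR2GRAY)
for r in (165,180,195,210): print(r,g[r,264:316:2].tolist())
E
```

```text
165 [141, 140, 141, 145, 152, 156, 85, 101, 115, 119, 120, 119, 114, 110, 94, 75, 126, 155, 155, 155, 154, 153, 152, 154, 157, 80]
180 [157, 152, 145, 148, 150, 156, 85, 100, 115, 119, 120, 118, 113, 107, 93, 72, 151, 158, 157, 157, 159, 156, 157, 158, 138, 70]
195 [153, 151, 149, 148, 150, 154, 85, 102, 116, 118, 121, 117, 113, 105, 90, 71, 96, 99, 100, 99, 98, 99, 99, 100, 67, 71]
210 [153, 153, 153, 152, 154, 155, 85, 102, 116, 120, 119, 116, 111, 103, 88, 66, 99, 98, 98, 99, 101, 99, 101, 101, 66, 115]
```

jog_arm:
  moves: [0.01,0.015,0,-0.015,0,0,-0.2,0.01,0.015,0.04,-0.015,0,0,-0.2,0.01,0.015,0.09,-0.015,0,0,-0.2,0.01,0.015,0.14,-0.015,0,0,-0.2,0.01,0.015,0.19,-0.015,0,0,-0.2,0.01,0.015,0.22,-0.015,0,0,-0.2,0.01,0.015,0.233,-0.015,0,0,-0.2,0.01,0.015,0.233,-0.015,0,0,-0.2]

```text
time: 15.5
position: [0.46, 0.1462, 0.0622]
tool_rot: [2.268, 2.169, 0.005]
ft_force: [-0.6, -0.3, -0.5]
grip_width: 0.398
grip_force: 0.0
```

jog_arm:
  moves: [0,0,0,0,0,0,-0.4,0,0,0,0,0,0,-0.6,0,0,0,0,0,0,-0.75,0,0,0,0,0,0,-0.9,0,0,0,0,0,0,-1,0,0,0,0,0,0,-1,0,0,0,0,0,0,-1,0,0,0,0,0,0,-1]
  newtons: 20

```text
time: 16.5
position: [0.4597, 0.1462, 0.0624]
tool_rot: [2.268, 2.169, 0.004]
ft_force: [-3.9, -0.1, 5.3]
grip_width: 0.132
grip_force: 20.0
```

```bash
python3 - <<'E'
from h import *
s=ctrl.get_state(); print(s['position'],s['tool_rot'],s['ft_force'],s['grip_width'])
p=s['position']; q=R.from_rotvec(s['tool_rot']); x=np.array([.999,-.044,0])
for a in np.r_[np.linspace(0,1.42,17)]:
    t=x*.19*(1-np.cos(a))+[0,0,.19*np.sin(a)]; print(round(a,3),(q.inv().apply(t)/.3).round(3))
E
```

```text
[0.45969779 0.14615621 0.06239036] [2.26761648 2.16939461 0.00427475] [-3.93038634 -0.12149369  5.27956877] 0.1321574435758484
0.0 [0. 0. 0.]
0.089 [-0.     0.003 -0.056]
0.178 [-0.     0.01  -0.112]
0.266 [-0.     0.023 -0.167]
0.355 [-0.    0.04 -0.22]
0.444 [-0.     0.063 -0.272]
0.532 [-0.     0.089 -0.321]
0.621 [-0.     0.12  -0.368]
0.71 [-0.     0.155 -0.412]
0.799 [-0.     0.193 -0.453]
0.888 [-0.     0.236 -0.49 ]
0.976 [-0.     0.281 -0.523]
1.065 [-0.     0.329 -0.553]
1.154 [-0.     0.379 -0.577]
1.242 [-0.     0.432 -0.598]
1.331 [-0.     0.486 -0.613]
1.42 [-0.     0.541 -0.624]
```

jog_arm:
  moves: [0,0.001,-0.03,0,0,0,-1,0,0.006,-0.085,0,0,0,-1,0,0.016,-0.14,0,0,0,-1,0,0.031,-0.194,0,0,0,-1,0,0.051,-0.246,0,0,0,-1,0,0.075,-0.297,0,0,0,-1,0,0.104,-0.345,0,0,0,-1,0,0.12,-0.368,0,0,0,-1]
  newtons: 30

```text
time: 17.5
position: [0.4935, 0.1445, 0.1739]
tool_rot: [2.269, 2.171, -0.002]
ft_force: [-10.1, -0.3, 2.8]
grip_width: 0.125
grip_force: 30.0
```

```bash
python3 - <<'E'
from h import *
s=ctrl.get_state(); print(s['position'],s['tool_rot'],s['ft_force'],s['grip_width'])
p0=np.array([.4597,.1462,.0624]); q=R.from_rotvec(s['tool_rot']); x=np.array([.999,-.044,0])
for a in (.621,.71,.799,.888,.976,1.065,1.154,1.242,1.331,1.42):
    t=x*.19*(1-np.cos(a))+[0,0,.19*np.sin(a)]+p0-s['position']; print(round(a,3),(q.inv().apply(t)/.3).round(3))
E
```

```text
[0.49354782 0.14451424 0.17391217] [ 2.26931935  2.17140571 -0.00232642] [-10.08822691  -0.30917771   2.83361399] 0.12511421517626026
0.621 [0.001 0.005 0.003]
0.71 [ 0.001  0.04  -0.041]
0.799 [ 0.001  0.079 -0.082]
0.888 [ 0.     0.121 -0.12 ]
0.976 [ 0.     0.165 -0.153]
1.065 [ 0.     0.213 -0.182]
1.154 [ 0.     0.264 -0.208]
1.242 [ 0.     0.316 -0.228]
1.331 [ 0.     0.37  -0.244]
1.42 [ 0.     0.425 -0.255]
```

jog_arm:
  moves: [0,0.017,-0.021,0,0,0,-1,0,0.05,-0.054,0,0,0,-1,0,0.09,-0.093,0,0,0,-1,0,0.133,-0.13,0,0,0,-1,0,0.178,-0.162,0,0,0,-1,0,0.226,-0.19,0,0,0,-1,0,0.264,-0.209,0,0,0,-1,0,0.28,-0.216,0,0,0,-1]

```text
time: 18.5
position: [0.5804, 0.1404, 0.2416]
tool_rot: [2.267, 2.167, 0.008]
ft_force: [-5.6, -1.7, 7.0]
grip_width: 0.124
grip_force: 30.0
```

```bash
python3 - <<'E'
from h import *
s=ctrl.get_state(); print(s['position'],s['tool_rot'],s['ft_force'],s['grip_width'])
p0=np.array([.4597,.1462,.0624]); q=R.from_rotvec(s['tool_rot']); x=np.array([.999,-.044,0])
for a in (1.2,1.25,1.3,1.34,1.38,1.4,1.42):
    t=x*.19*(1-np.cos(a))+[0,0,.19*np.sin(a)]+p0-s['position']; print(round(a,3),(q.inv().apply(t)/.3).round(3))
E
```

```text
[0.58038781 0.14043755 0.24160211] [2.26699024 2.16662153 0.00764257] [-5.60067361 -1.66129432  6.99657765] 0.12375838780916756
1.2 [0.001 0.001 0.007]
1.25 [ 0.002  0.031 -0.003]
1.3 [ 0.002  0.061 -0.012]
1.34 [ 0.002  0.086 -0.019]
1.38 [ 0.002  0.111 -0.024]
1.4 [ 0.002  0.123 -0.026]
1.42 [ 0.002  0.136 -0.028]
```

jog_arm:
  moves: [0,0.015,0,0,0,0,-1,0,0.035,-0.005,0,0,0,-1,0,0.06,-0.012,0,0,0,-1,0,0.085,-0.018,0,0,0,-1,0,0.105,-0.023,0,0,0,-1,0,0.12,-0.026,0,0,0,-1,0,0.13,-0.028,0,0,0,-1,0,0.13,-0.028,0,0,0,-1]

```text
time: 19.5
position: [0.6204, 0.1385, 0.251]
tool_rot: [2.266, 2.164, 0.013]
ft_force: [-2.5, -0.3, 8.4]
grip_width: 0.123
grip_force: 30.0
```

jog_arm:
  moves: [0,0,0,0,0,0,-1,0,0,0,0,0,0,-1,0,0,0,0,0,0,-1,0,0,0,0,0,0,-1,0,0,0,0,0,0,-1,0,0,0,0,0,0,-1,0,0,0,0,0,0,-1,0,0,0,0,0,0,-1]

```text
time: 20.5
position: [0.6203, 0.1386, 0.251]
tool_rot: [2.266, 2.164, 0.012]
ft_force: [-1.9, -1.2, 9.0]
grip_width: 0.126
grip_force: 30.0
```

```bash
python3 - <<'E'
from h import *
s=ctrl.get_state(); print(s['position'],s['tool_rot'],s['ft_force'],s['grip_width'],abs(s['qd']).max())
d=snap('scene','s8.png'); snap('top','t8.png')
h=np.array([.4587+.19,.146-.008,.055]); x=np.array([.999,-.044,0]);y=np.array([.044,.999,0]);z=np.array([0,0,1])
for a in (1.34,1.42,1.5):
    u=-x*np.cos(a)+z*np.sin(a)
    print(a,h+.19*u, proj('s8.png',[h+y*.075,h+y*.075+.145*u,h+y*.047+.19*u]).round(1).tolist())
a=cv2.imread('pics/s8.png'); c=a[120:310,140:340]; b=cv2.resize(c,(600,570),interpolation=cv2.INTER_CUBIC); cv2.imwrite('pics/s8b.png',b)
E
```

```text
[0.620254   0.13855399 0.25099208] [2.26567905 2.16434371 0.01241255] [-1.85341841 -1.21841123  8.96823952] 0.12595672531660065 0.001919148436102735
1.34 [0.60528043 0.13991237 0.23996206] [[185.0, 243.4], [193.3, 191.0], [203.8, 169.4]]
1.42 [0.6201857  0.13925588 0.24284383] [[185.0, 243.4], [189.1, 189.0], [198.3, 167.0]]
1.5 [0.63527337 0.13859136 0.24452405] [[185.0, 243.4], [184.9, 187.5], [192.8, 165.1]]
```

View pics/s8b.png

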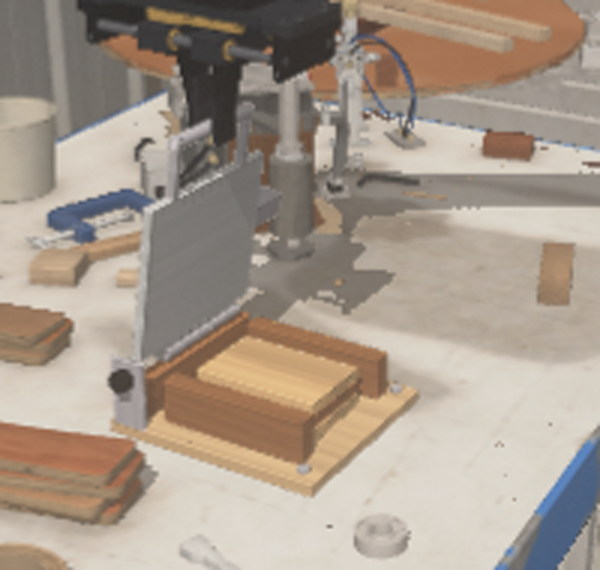

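The flap's left top corner lies at crop (148,207), i.e. full-image (189,189), exactly where the model predicts it for 1.42 rad. The bar still sticks out at (265,205), the gripper holds the rod, and block, spanner and bearing are untouched.

```bash
python3 -c "
from bench import ctrl
print(ctrl.close_job())"
```

```text
the job is handed in; nothing more can be done
None
```

The bar is fully home in the sleeve, and the flap stands still at about 1.42 rad with the handle still gripped; I never touched the block, spanner or bearing, and I handed the job in at about 20.6 s.

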